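Steady a rocking stirrer plate with a wedge

TASK

The white stirrer plate rocks because its foot at the far left corner is too short. With the fingertips alone, push the black wedge thin end first from the plate's left side under that short foot until the plate no longer rocks but still stands level, then press down firmly on the top of that corner and finish while still pressing, the plate staying level. Do not lift the wedge, shift or lift the plate, or disturb the other things.

Things in the scene. Friction and masses are not known exactly. Their poses are not given: they have to be found in the camera images.
- plate: stirrer: low white box, 170 mm (its x) by 260 mm (its y), flat top 70 mm and casing underside 28 mm above the table, about 3 kg. Origin: on the table under its centre; at yaw 0 its x points away from the robot, y left, z up. Four domed rubber feet of 20 mm diameter at x +-65, y +-108 mm; the one at +x +y is short. Left alone it stands level on the other three
- short_foot (a point): point on the casing's underside on the axis of the short foot, 28 mm above the table, 22 mm inside the plate's left (+y) face; moves with the plate. The foot hangs below it and ends some 5 to 13 mm above the table (differs each time)
- corner (a point): point on the plate's flat top straight above the short foot (70 mm above the table when level): press here, within 30 mm. Unsupported, the plate tips onto the short foot when pressed here with more than about 3 to 5 N
- wedge: black plastic wedge lying on the table, 120 mm long (its x), 44 mm wide (its y), 24 mm high at the thick end (x = -60 mm) sloping evenly to 3 mm at the thin end (x = +60 mm), 60 to 130 g. Origin: on the table under its centre. Thin end towards the plate's left side. Clears the casing by 4 mm; once it meets the foot the push climbs from under 2 N to several newtons; pushed on it raises the corner
- reagent: bystander, leave alone: amber bottle, 60 mm wide, 130 mm tall; origin under its centre, at the table
- saline: bystander, leave alone: white plastic bottle, 52 mm wide, 120 mm tall; origin under its centre, at the table
- beaker: bystander, leave alone: glass beaker, 70 mm wide, 85 mm tall; origin under its centre, at the table
- dish: bystander, leave alone: clear round dish, 90 mm wide, 16 mm high; origin under its centre, at the table
- marker: bystander, leave alone: pen 108 mm long, 13 mm thick, lying along its x; origin under its centre, at the table
- tipbox: bystander, leave alone: blue box 85 x 120 x 50 mm; origin under its centre, at the table
- tuberack: bystander, leave alone: blue rack of tubes 100 x 160 mm, 100 mm tall; origin under its centre, at the table
Not all that is in view belongs to the job. There is more than one size of the wedge; the one meant has the size given above.

How it is judged (in metres and radians):
On the way:
1. the wedge, pushed in under the short foot, bears against it (contact force between wedge and plate above 0.5 N and y of short_foot in the frame of wedge between -0.022 and 0.022 m and x of short_foot in the frame of wedge between -0.05 and 0.06 m), for 0.2 s.
At the end, for the whole second after the job is handed in: The fingers press on the plate's top within 42 mm of the corner point with more than 4 N, the wedge lies under the short foot and carries more than 3 N of it, and the plate is at rest, level within 0.014 rad (0.8 degrees) and within 25 mm of where it stood (contact force between the fingers and plate above 4 N and contact force between wedge and plate above 3 N and angle between plate's own z axis and vertical below 0.014 rad and horizontal distance between the grasp point and corner below 0.042 m and linear speed of plate below 0.01 m/s and height (world z) of wedge below 0.006 m and distance of plate from where it was at the start of the episode below 0.025 m and y of short_foot in the frame of wedge between -0.022 and 0.022 m and x of short_foot in the frame of wedge between -0.05 and 0.06 m); the arm keeps its last pose, push and grip.
It fails at once if the wedge is lifted off the table (height (world z) of wedge above 0.02 m).
It fails at once if the plate is lifted, tipped far or shoved out of its place (height (world z) of plate above 0.02 m or angle between plate's own z axis and vertical above 0.2 rad or distance of plate from where it was at the start of the episode above 0.035 m).
It fails at once if another thing on the bench is disturbed (distance of any of reagent, saline, beaker, dish, marker, tipbox, tuberack from where it was at the start of the episode above 0.02 m).
It also fails if it takes over 61 s, if anything falls off the work surface, if the arm or the gripper's body presses on something with over 40 N, if the wrist force passes 120 N, or if a joint passes its speed limit or range.

ROBOT

A 7-joint arm with a two-finger parallel gripper is mounted at the origin on the work surface. World frame = base frame: x ahead of the robot, y to its left, z up, the work surface at z = 0. Lengths are in m, angles in degrees, forces in N, time in s.
With the tool pointing down it reaches from about 0.425 to 1.025 m from the base axis. Payload 9.4 kg.
Tool frame: the origin (TCP) lies midway between the tips of the shut fingers; the grasp point (between the pads) lies 19 mm behind it; z points along the fingers, y is the direction in which the jaws open and shut (so a half turn about z gives the same grasp; the last joint's range is limited). The gripper opens to 85 mm and grips with 20 to 120 N. Pads are 22 mm wide; open, the fingers measure 114 mm over their backs; the gripper's body (76 mm by 85 mm) begins 54 mm behind the grasp point. The pads swing forward as they close: fully open they stand 13 mm farther back than shut.
Start: joints at [-78.306, 34.337, -0.143, 91.639, 0.103, 54.024, -4.572], TCP at [0.201, 0.697, 0.231] pointing down, gripper open.
Joint ranges: [-147.43, 147.43], [-19.82, 112.94], [-74.19, 73.91], [6.32, 146.72], [-59.91, 239.91], [6.04, 106.73], [-150.56, 150.56]. Speed limits (degrees/s): [127.2, 127.2, 172.46, 172.46, 180, 180, 180].

INTERFACE

Orientations are given as a 3x3 rotation matrix whose columns are the frame's x, y, z axes.
In Python, from bench import robot gives the robot as it stands. The module is installed in compiled form; this text tells all that it offers.
- The arm moves only by the tool step_arm, never from a script. Its argument "targets" is a list of rows, each a list of 5 numbers: the shift along the tool's x, y, z in mm, then the turn about the tool's z in rad, then the opening, from 0 (shut) to 1 (fully open). A call has 1 to 12 rows; each row shifts and turns the commanded pose from where the row before left it, along the tool's axes as they then stand; what a row does not reach is not made up. A row lasts 1/12 s, in which the tool goes at most 41.7 mm and 7.16 degrees, less where a joint would pass 70% of its speed; a pose out of reach is approached as far as the arm can. A call with a gripper value outside its range is refused whole. The fingers move at their own pace and stop on an object; "newtons" is the grip in N (left out, the last holds). Time passes only in rows, so rows that do not move let the fingers close. It gives the time, the measured TCP pose, the force and the opening at its end, in the units of the state.
- robot.sense(): the state, without advancing time (a new reading comes with each control period).
- robot.read_camera(name): name is "scene" or "side" or "wrist"; returns a dict with "frame" (480x640x3 uint8, red, green, blue), "mtx" (3x3 intrinsics, pixels), "k1" (the pictures are not rectified: a ray, as slopes to the right and down, at radius r is drawn at 1 + k1 r^2 times it, then the intrinsics apply), "R" (3x3) and "t" (3): a world point X has camera coordinates R X + t. Camera axes: x right, y down, z forward; pixel columns grow to the right and rows downward; lengths in m; the calibration is good to about 2 mm. A picture is of the moment at which its call begins. There is no depth.
- robot.job_done(): hands the job in, once; it reports no verdict.
The state is a dict: "clock": time; "joint_positions": joint angles; "dq": joint speeds; "joint_torque": joint torques, N m; "ee_pos": TCP position; "tool_rot": TCP orientation; "force": force on the tool from outside, world axes, zero at the start; "torque": the same for the moment, N m; "finger_gap": finger opening in m.
Only numpy, scipy, OpenCV 4.12 (cv2) and the standard library are available. Lean on these libraries where they do the work, as an engineer would, in place of code of your own. Each camera call takes 0.05 s, during which the arm holds its last target. There are 200 camera calls.

## Working session

There is one attempt and no reset: what is moved stays moved. The work goes in short steps, Python scripts to look and compute and a tool call to move; the robot and the scene stay as the last step left them, time stands still between calls to the robot, and variables do not carry over. Pictures are saved under pics/ and viewed, about 8 in all and at most 12, crops included, and the job is handed in when it is done.

Besides the shell and the picture viewer there is one more tool, called after "Call:" in YAML: its name, and indented under it one key for each argument. step_arm: Moves the arm, as the interface text tells. Its arguments: {"type":"object","properties":{"targets":{"type":"array"},"newtons":{"type":"number"}},"required":["targets"]}

```bash
mkdir -p pics; python3 - <<'E'
from bench import robot
import cv2,numpy as np,pickle
s=robot.sense();print(s)
ims={}
for n in ("scene","side","wrist"):
    c=robot.read_camera(n);ims[n]=c
    cv2.imwrite(f"pics/{n}0.png",c["frame"][:,:,::-1])
    print(n,c["mtx"].round(1).tolist(),c["k1"],c["R"].round(3).tolist(),c["t"].round(3).tolist(),"pos",(-c["R"].T@c["t"]).round(3))
pickle.dump(ims,open("i0.pkl","wb"))
E
```

```text
{'clock': 0.0, 'joint_positions': array([-78.30488029,  34.38555915,  -0.14712866,  91.68159507,
         0.10237304,  54.02426324,  -4.57198979]), 'dq': array([-0.04877756,  0.02213706,  0.1074665 , -0.00552432,  0.03162234,
       -0.00355883,  0.04239269]), 'joint_torque': array([ 3.06091197e-04, -7.76431203e+01,  1.56440455e+00, -2.58022642e+01,
        1.22751697e-02,  8.48270516e-03, -3.20984600e-05]), 'ee_pos': array([0.20079262, 0.69613673, 0.23039932]), 'tool_rot': array([[-9.60849710e-01,  2.77069900e-01, -3.23839082e-04],
       [ 2.77070063e-01,  9.60848451e-01, -1.55998521e-03],
       [-1.21064666e-04, -1.58863745e-03, -9.99998731e-01]]), 'force': array([0.37140404, 0.05881993, 0.08604317]), 'torque': array([0.05194241, 0.02950137, 0.006379  ]), 'finger_gap': 0.08581918170195464}
scene [[435.5, 0.0, 324.8], [0.0, 435.5, 243.4], [0.0, 0.0, 1.0]] -0.06192248543044377 [[0.676, 0.737, 0.014], [0.621, -0.559, -0.55], [-0.398, 0.38, -0.835]] [-0.355, -0.26, 1.18] pos [ 0.871 -0.332  0.847]
side [[526.5, 0.0, 312.0], [0.0, 526.5, 240.1], [0.0, 0.0, 1.0]] -0.11806183432132485 [[0.943, -0.334, -0.001], [-0.246, -0.693, -0.678], [0.226, 0.639, -0.735]] [-0.496, 0.213, 1.129] pos [ 0.264 -0.74   0.974]
wrist [[336.3, 0.0, 319.7], [0.0, 336.3, 239.2], [0.0, 0.0, 1.0]] -0.05277458930689235 [[0.277, 0.961, -0.002], [0.927, -0.266, 0.262], [0.252, -0.075, -0.965]] [-0.723, -0.035, 0.378] pos [0.138 0.714 0.373]
```

View pics/scene0.png

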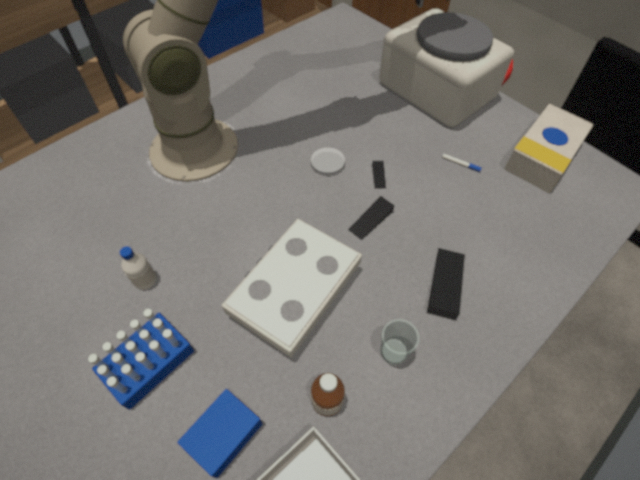

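View pics/side0.png

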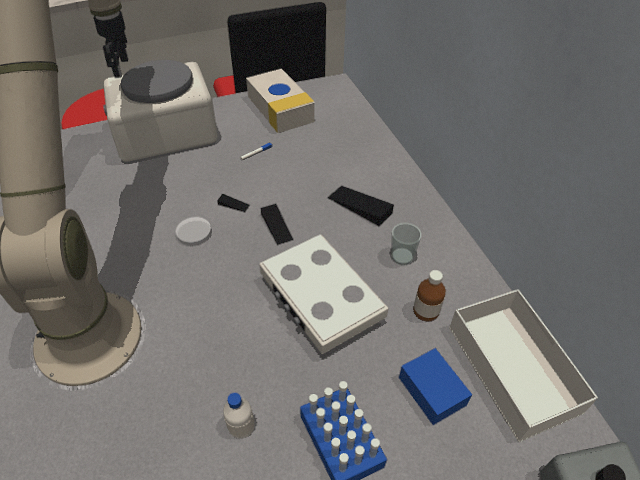

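The scene view shows three black wedges, near (379,174), (371,217) and (447,284), and the plate centred near (293,285). In the side view the plate is near (323,293) and the wedges near (233,203), (277,224) and (362,204). Next I measure the wedge sizes and the plate pose.

```bash
cat > h.py <<'E'
import numpy as np,cv2
def dist(c): return np.array([c["k1"],0,0,0,0.])
def undist(c,px):
    # r drawn = r(1+k1 r^2): same as OpenCV model
    return cv2.undistortPoints(np.array(px,float).reshape(-1,1,2),c["mtx"],dist(c),None,None).reshape(-1,2)
def cast(c,px,z):
    n=undist(c,px); d=np.c_[n,np.ones(len(n))]@c["R"]; o=-c["R"].T@c["t"]
    return o+d*((z-o[2])/d[:,2])[:,None]
def proj(c,X):
    r,_=cv2.Rodrigues(c["R"]); return cv2.projectPoints(np.array(X,float).reshape(-1,1,3),r,c["t"],c["mtx"],dist(c))[0].reshape(-1,2)
E
python3 - <<'E'
import pickle,cv2,numpy as np
from h import *
ims=pickle.load(open("i0.pkl","rb"))
roi={"scene":(330,150,480,330),"side":(205,180,400,250)}
pl={"scene":(215,210,370,360),"side":(250,230,395,360)}
for n,(x0,y0,x1,y1) in roi.items():
    c=ims[n];g=c["frame"].max(2)
    m=np.zeros(g.shape,np.uint8);m[y0:y1,x0:x1]=(g[y0:y1,x0:x1]<62)*255
    for k in cv2.findContours(m,cv2.RETR_EXTERNAL,cv2.CHAIN_APPROX_NONE)[0]:
        if cv2.contourArea(k)<100: continue
        h=cv2.convexHull(k); a=cv2.approxPolyDP(h,2.5,True)[:,0]
        print(n,"wedge",cv2.contourArea(k)); 
        for p,q,r in zip(a,cast(c,a,0),cast(c,a,.024)): print("  ",p,(q[:2]*1000).round(),(r[:2]*1000).round())
    x0,y0,x1,y1=pl[n]; hsv=c["frame"].min(2)
    m=np.zeros(g.shape,np.uint8);m[y0:y1,x0:x1]=(hsv[y0:y1,x0:x1]>175)*255
    ks=cv2.findContours(m,cv2.RETR_EXTERNAL,cv2.CHAIN_APPROX_NONE)[0];k=max(ks,key=cv2.contourArea)
    rr=cv2.minAreaRect((cast(c,k[:,0],.07)[:,:2]*1000).astype(np.float32)); print(n,"plate top",rr)
    a=cv2.approxPolyDP(cv2.convexHull(k),4,True)[:,0];print(np.c_[a,(cast(c,a,.07)[:,:2]*1000).round()])
c=ims["scene"]["frame"];s=ims["side"]["frame"]
A=cv2.resize(c[150:330,330:480],None,fx=3,fy=3,interpolation=2)[:540]
B=cv2.resize(s[180:360,205:405],None,fx=1.7,fy=1.7,interpolation=2)
o=np.zeros((540,800,3),np.uint8);o[:,:450]=A;o[:B.shape[0],455:455+B.shape[1]]=B
cv2.imwrite("pics/z1.png",o[:,:,::-1])
E
```

```text
scene wedge 1736.5
   [439 249] [657. 241.] [663. 225.]
   [463 255] [705. 270.] [710. 253.]
   [455 318] [791. 131.] [794. 118.]
   [428 312] [743.  99.] [747.  87.]
scene wedge 693.5
   [392 205] [495. 255.] [506. 238.]
   [391 211] [506. 239.] [517. 223.]
   [362 237] [513. 131.] [523. 118.]
   [350 229] [477. 126.] [489. 113.]
   [378 199] [459. 243.] [470. 226.]
scene wedge 211.5
   [374 162] [364. 327.] [378. 308.]
   [382 163] [380. 341.] [394. 322.]
   [382 187] [438. 279.] [450. 262.]
   [375 184] [419. 273.] [432. 256.]
scene plate top ((521.3975830078125, -82.76904296875), (161.4712371826172, 251.9560089111328), 13.61272144317627)
[[ 298.  220.  416.   20.]
 [ 357.  254.  566.   54.]
 [ 289.  349.  629. -185.]
 [ 225.  303.  473. -218.]]
side wedge 628.0
   [274 204] [511. 266.] [505. 241.]
   [292 238] [518. 131.] [512. 110.]
   [277 244] [477. 124.] [472. 103.]
   [261 214] [468. 241.] [463. 217.]
   [261 208] [474. 263.] [469. 238.]
side wedge 256.0
   [218 199] [373. 337.] [370. 310.]
   [224 194] [393. 351.] [390. 324.]
   [248 205] [444. 286.] [440. 261.]
   [243 211] [426. 268.] [422. 243.]
   [218 204] [369. 317.] [366. 291.]
side wedge 1188.0
   [328 197] [658. 243.] [648. 219.]
   [342 186] [711. 273.] [700. 248.]
   [392 204] [811. 160.] [798. 138.]
   [392 212] [798. 132.] [785. 110.]
   [377 225] [740. 101.] [728.  80.]
side plate top ((517.275390625, -84.19654846191406), (164.29515075683594, 254.12149047851562), 13.654547691345215)
[[ 319.  235.  563.   56.]
 [ 387.  308.  626. -189.]
 [ 323.  344.  469. -225.]
 [ 261.  264.  410.   16.]]
```

View pics/z1.png

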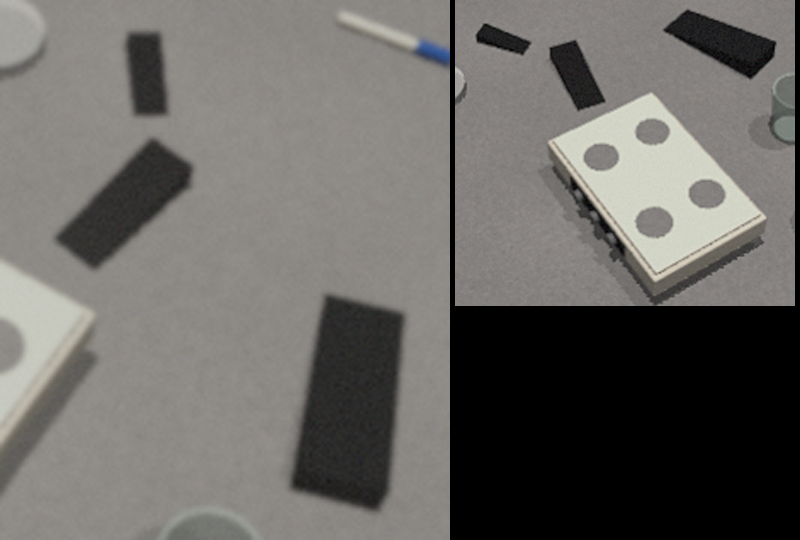

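The middle wedge measures about 120 by 41 mm, so it is the one meant; the others are about 150 mm and 80 mm long. Its thin end points at the plate. Next I check the obstacles near the start and plan the travel.

```bash
cat >> h.py <<'E'
def plan(x,y,z,yaw):
    """shift (mm, tool axes) to world target, turn (rad) to bring tool y to world angle yaw (deg)"""
    from bench import robot
    s=robot.sense();R=s["tool_rot"];p=s["ee_pos"]
    d=R.T@(np.array([x,y,z])-p)*1000
    cur=np.degrees(np.arctan2(R[1,1],R[0,1]));t=(cur-yaw+90)%180-90
    print("t",round(s["clock"],2),"pos",p.round(4),"yaw",cur.round(1),"F",s["force"].round(2),"gap",round(s["finger_gap"],4),"| shift",d.round(1),"turn",round(np.radians(t),3))
E
python3 - <<'E'
import pickle
from h import *
ims=pickle.load(open("i0.pkl","rb"));c=ims["side"]
print("machine base",cast(c,[[122,158],[215,133],[108,112]],0).round(3).tolist(),"top",cast(c,[[110,100],[200,85],[150,80]],.2).round(3).tolist())
print("dish,beaker,marker",cast(c,[[194,231],[403,258],[257,152]],0).round(3).tolist())
plan(.491,.183,.23,6)
E
```

```text
machine base [[0.137, 0.615, 0.0], [0.43, 0.639, 0.0], [0.113, 0.889, 0.0]] top [[0.153, 0.614, 0.2], [0.404, 0.597, 0.2], [0.272, 0.679, 0.2]]
dish,beaker,marker [[0.288, 0.239, 0.0], [0.754, -0.023, -0.0], [0.528, 0.501, -0.0]]
t 0.15 pos [0.2008 0.6963 0.2306] yaw 73.9 F [-0.29  0.7  -0.79] gap 0.0854 | shift [-421.  -412.8    1.1] turn 1.185
```

```bash
python3 - <<'E'
import pickle
from h import *
ims=pickle.load(open("i0.pkl","rb"));c=ims["side"]
print("scene base", cast(ims["scene"],[[381,86],[453,125],[498,98]],0).round(3).tolist())
T=[.2008,.6963,.2306]
for n in ims: print(n,proj(ims[n],[T]).round())
E
```

```text
scene base [[0.153, 0.578, 0.0], [0.413, 0.606, 0.0], [0.429, 0.812, 0.0]]
scene [[432.   7.]]
side [[122.  73.]]
wrist [[322. 295.]]
```

View pics/wrist0.png

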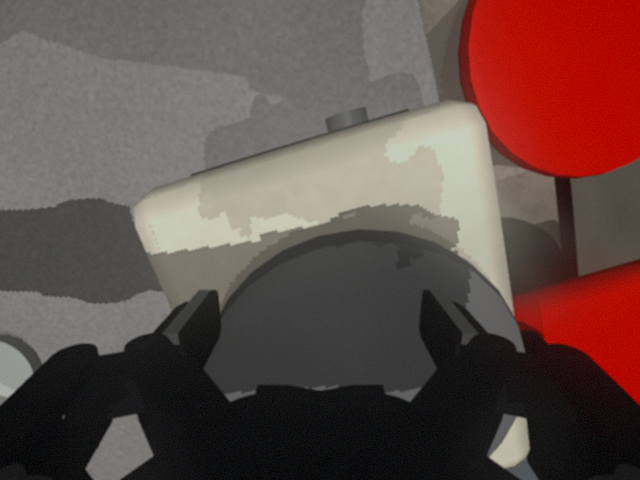

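The wrist view shows the fingers open directly above the machine (lid near (370,310)), so I rise before travelling.

Call:
step_arm:
  targets:
    - [0, 0, -30, 0, 1]
    - [0, 0, -30, 0, 1]
    - [-15, -15, -20, 0, 1]
    - [-25, -25, 0, 0, 1]
    - [-25, -25, 0, 0, 1]
    - [-25, -25, 0, 0, 1]
    - [-25, -25, 0, 0, 1]
    - [-25, -25, 0, 0, 1]
    - [-25, -25, 0, 0, 1]
    - [-25, -25, 0, 0, 1]
    - [-25, -25, 0, 0, 1]
    - [-25, -25, 0, 0, 1]

```text
clock: 1.15
ee_pos: [0.3655, 0.3978, 0.3112]
tool_rot: [[-0.961, 0.277, -0.0], [0.277, 0.961, -0.0], [-0.0, -0.0, -1.0]]
force: [0.7, 0.5, 0.1]
finger_gap: 0.0852
```

```bash
python3 -c "
from h import *
plan(.491,.195,.2,6)"
```

```text
t 1.15 pos [0.3655 0.3978 0.3112] yaw 73.9 F [0.67 0.46 0.15] gap 0.0852 | shift [-176.7 -160.   111.3] turn 1.185
```

Call:
step_arm:
  targets:
    - [-25, -22, 10, 0, 1]
    - [-25, -22, 10, 0, 1]
    - [-25, -22, 10, 0, 1]
    - [-25, -22, 10, 0, 1]
    - [-25, -22, 10, 0, 1]
    - [-25, -22, 10, 0, 1]
    - [0, 0, 0, 0.12, 1]
    - [0, 0, 0, 0.12, 1]
    - [0, 0, 0, 0.12, 1]
    - [0, 0, 0, 0.12, 1]
    - [0, 0, 0, 0.12, 1]
    - [0, 0, 0, 0.12, 1]

```text
clock: 2.15
ee_pos: [0.4725, 0.2309, 0.2512]
tool_rot: [[-0.534, 0.845, -0.0], [0.845, 0.534, -0.0], [0.0, -0.0, -1.0]]
force: [-1.1, 0.9, 0.2]
finger_gap: 0.0856
```

Call:
step_arm:
  targets:
    - [0, 0, 0, 0.12, 1]
    - [0, 0, 0, 0.12, 1]
    - [0, 0, 0, 0.12, 1]
    - [0, 0, 0, 0.1, 1]
    - [0, 0, 0, 0, 1]
    - [0, 0, 0, 0, 1]

```text
clock: 2.65
ee_pos: [0.4724, 0.2313, 0.2512]
tool_rot: [[-0.113, 0.994, -0.0], [0.994, 0.113, -0.0], [-0.0, -0.0, -1.0]]
force: [1.0, 0.7, -1.1]
finger_gap: 0.0856
```

```bash
python3 - <<'E'
from h import *
from bench import robot
plan(.491,.183,.2,6)
c=robot.read_camera("wrist");f=c["frame"]
import pickle;pickle.dump(c,open("w1.pkl","wb"))
cv2.imwrite("pics/w1.png",f[:,:,::-1])
E
```

```text
t 2.65 pos [0.4724 0.2313 0.2512] yaw 6.5 F [ 0.97  0.65 -1.08] gap 0.0856 | shift [-50.   13.   51.2] turn 0.009
```

View pics/w1.png

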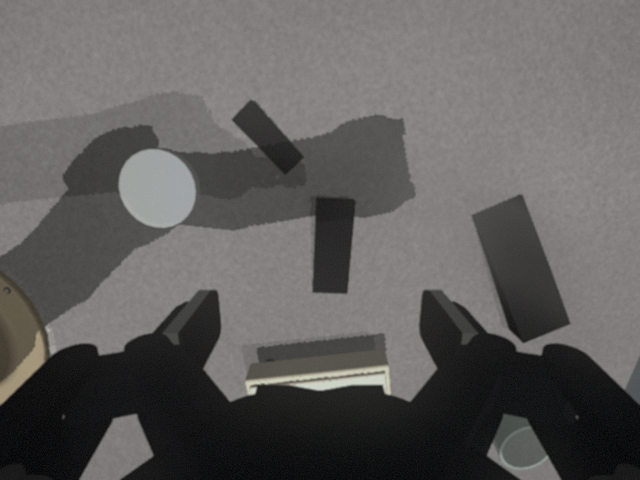

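The wrist view shows the wedge from its thick end at about (335,198) to its thin end at about (330,294). The plate's left edge runs from (247,385) to (388,367).

```bash
python3 - <<'E'
import pickle
from h import *
c=pickle.load(open("w1.pkl","rb"))
a=cast(c,[[313,293],[347,294]],.003);b=cast(c,[[316,198],[355,199]],.024)
print(a.round(4)[:,:2],b.round(4)[:,:2])
ta,tb=a.mean(0),b.mean(0);d=ta-tb;print("heading",np.degrees(np.arctan2(d[1],d[0])),np.linalg.norm(d[:2]),"centre",(ta+tb)/2)
e=cast(c,[[247,381],[385,361]],.07);d=e[1]-e[0];print(e.round(4),"edge yaw",np.degrees(np.arctan2(d[1],d[0])))
yaw=np.radians(13.7);R=np.array([[np.cos(yaw),-np.sin(yaw)],[np.sin(yaw),np.cos(yaw)]])
print("foot",np.array([.519,-.083])+R@[.065,.108],"left corners",np.array([.519,-.083])+R@[.085,.13],np.array([.519,-.083])+R@[-.085,.13])
plan(.491,.200,.007,6)
E
```

```text
[[0.477  0.1195]
 [0.5197 0.123 ]] [[0.4673 0.2423]
 [0.5102 0.2461]]
heading -85.53489175788528 0.12329149339033284 centre [0.49356923 0.18272889 0.0135    ]
[[0.4119 0.0323 0.07  ]
 [0.5638 0.0766 0.07  ]] edge yaw 16.27364574234023
foot [0.55657217 0.03732178] left corners [0.57079272 0.06343263] [0.40562937 0.02317014]
t 2.7 pos [0.4724 0.2312 0.2512] yaw 6.5 F [-0.27  0.08 -0.38] gap 0.0854 | shift [-33.   15.  244.2] turn 0.009
```

Call:
step_arm:
  targets:
    - [-20, 8, 30, 0.015, 1]
    - [-20, 8, 35, 0.015, 1]
    - [0, 0, 35, 0, 1]
    - [0, 0, 35, 0, 1]
    - [0, 0, 0, 0, 1]
    - [0, 0, 0, 0, 1]

```text
clock: 3.2
ee_pos: [0.4919, 0.1923, 0.1155]
tool_rot: [[-0.081, 0.997, -0.003], [0.997, 0.081, -0.002], [-0.001, -0.004, -1.0]]
force: [0.7, -0.9, 0.6]
finger_gap: 0.0853
```

```bash
python3 -c "
from h import *
plan(.4927,.193,.004,4.5)"
```

```text
t 3.2 pos [0.4919 0.1923 0.1155] yaw 4.6 F [ 0.74 -0.91  0.64] gap 0.0853 | shift [  0.8   1.3 111.4] turn 0.003
```

Call:
step_arm:
  targets:
    - [1, 1, 30, 0, 1]
    - [0, 0, 30, 0, 1]
    - [0, 0, 25, 0, 1]
    - [0, 0, 15, 0, 1]
    - [0, 0, 11, 0, 1]
    - [0, 0, 0, 0, 0.58]
    - [0, 0, 0, 0, 0.58]
    - [0, 0, 0, 0, 0.58]
    - [0, 0, 0, 0, 0.58]
    - [0, 0, 0, 0, 0.58]

```text
clock: 4.03
ee_pos: [0.4941, 0.1944, 0.0065]
tool_rot: [[-0.08, 0.997, 0.002], [0.997, 0.08, 0.001], [0.001, 0.002, -1.0]]
force: [-0.4, 0.0, 0.6]
finger_gap: 0.05
```

```bash
python3 -c "
from h import *
plan(.520,.188,.004,13.7)"
```

```text
t 4.03 pos [0.4941 0.1944 0.0065] yaw 4.6 F [-0.39  0.03  0.61] gap 0.05 | shift [-8.5 25.3  2.5] turn -0.159
```

Call:
step_arm:
  targets:
    - [-1, 3, 1, 0, 0.58]
    - [-1, 4, 0, -0.02, 0.58]
    - [-1, 4, 0, -0.02, 0.57]
    - [-1, 4, 0, -0.02, 0.57]
    - [-1, 4, 0, -0.02, 0.57]
    - [-1, 4, 0, -0.02, 0.57]
    - [-1, 3, 0, -0.02, 0.56]
    - [-1, 2, 0, -0.02, 0.55]
    - [0, 0, 0, -0.02, 0.54]
    - [0, 0, 0, 0, 0.54]
    - [0, 0, 0, 0, 0.54]

```text
clock: 4.95
ee_pos: [0.5224, 0.1896, 0.0043]
tool_rot: [[-0.238, 0.971, 0.0], [0.971, 0.238, 0.0], [-0.0, 0.0, -1.0]]
force: [0.4, -0.5, 0.6]
finger_gap: 0.0457
```

```bash
python3 -c "
from h import *
plan(.520,.188,.004,13.7)"
```

```text
t 4.95 pos [0.5224 0.1896 0.0043] yaw 13.7 F [ 0.4  -0.45  0.64] gap 0.0457 | shift [-1.  -2.7  0.3] turn 0.001
```

Call:
step_arm:
  targets:
    - [0, -1, 0, 0, 0.54]
    - [0, -2, 0, 0, 0.54]
    - [0, 0, 0, 0, 0.6]
    - [0, 0, 0, 0, 0.7]
    - [0, 0, 0, 0, 0.7]
    - [0, 0, -15, 0, 0.7]
    - [0, 0, -25, 0, 0.7]
    - [20, 0, -20, 0, 0.5]
    - [30, 0, 0, 0, 0.3]
    - [20, 0, 0, 0, 0.3]
    - [0, 0, 0, 0, 0.3]
    - [0, 0, 0, 0, 0.3]

```text
clock: 5.95
ee_pos: [0.5022, 0.2584, 0.0643]
tool_rot: [[-0.241, 0.971, 0.0], [0.971, 0.241, 0.0], [0.0, 0.0, -1.0]]
force: [-1.2, 0.0, -0.9]
finger_gap: 0.0255
```

```bash
python3 - <<'E'
from h import *
from bench import robot
c=robot.read_camera("wrist");f=c["frame"]
import pickle;pickle.dump(c,open("w2.pkl","wb"))
cv2.imwrite("pics/w2.png",f[:,:,::-1])
plan(.5566-.2368*.225,.0373+.9716*.225,.005,13.7)
E
```

```text
t 6.0 pos [0.5025 0.2569 0.0642] yaw 13.8 F [-0.63 -0.99  0.7 ] gap 0.0256 | shift [-1.1  0.5 59.2] turn 0.002
```

View pics/w2.png

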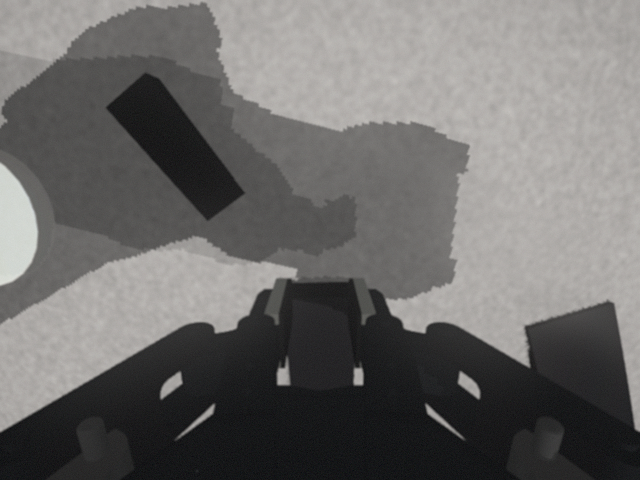

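The wrist view shows the wedge's thick end centred between the fingertips, near (322,300). I lower behind it and start the push.

Call:
step_arm:
  targets:
    - [8, 0, 20, 0, 0.3]
    - [0, 0, 25, 0, 0.3]
    - [0, 0, 13, 0, 0.3]
    - [0, 0, 0, 0, 0.3]
    - [-3, 0, 0, 0, 0.3]
    - [-4, 0, 0, 0, 0.3]
    - [-4, 0, 0, 0, 0.3]
    - [-4, 0, 0, 0, 0.3]
    - [-4, 0, 0, 0, 0.3]
    - [0, 0, 0, 0, 0.3]
    - [0, 0, 0, 0, 0.3]

```text
clock: 6.92
ee_pos: [0.5056, 0.2459, 0.0067]
tool_rot: [[-0.237, 0.971, 0.0], [0.971, 0.237, 0.0], [0.0, 0.0, -1.0]]
force: [-0.1, 1.2, -0.1]
finger_gap: 0.0257
```

```bash
python3 - <<'E'
from h import *
from bench import robot
o=[]
for n,(x,y) in (("scene",(310,180)),("side",(235,190))):
    c=robot.read_camera(n); o.append(cv2.resize(c["frame"][y:y+100,x:x+130],None,fx=3,fy=3,interpolation=2))
cv2.imwrite("pics/z3.png",np.hstack(o)[:,:,::-1])
plan(.5566-.2368*.13,.0373+.9716*.13,.005,13.7)
E
```

```text
t 7.02 pos [0.5054 0.2464 0.0064] yaw 13.8 F [ 0.29 -0.02 -0.52] gap 0.0254 | shift [-85.2   0.2   1.4] turn 0.001
```

View pics/z3.png

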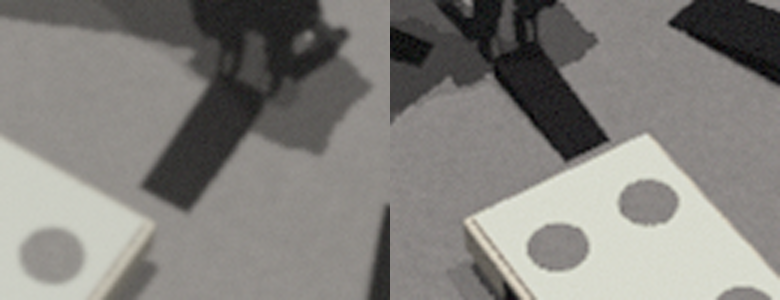

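Both views show the wedge square in front of the fingers. Its thin-end corners are at (357,242) and (373,251) in the scene view, and at (295,243) and (308,237) in the side view.

```bash
python3 - <<'E'
from h import *
import pickle
ims=pickle.load(open("i0.pkl","rb"))
f=np.array([.5566,.0373]);u=np.array([.2368,-.9716]);v=np.array([.9716,.2368])
for n,p in (("scene",[[357,242.3],[373.3,250.7]]),("side",[[295,243.3],[307.7,236.7]])):
    X=cast(ims[n],p,.003)[:,:2]; m=X.mean(0); d=X[1]-X[0]
    print(n,X.round(3).tolist(),"yaw",np.degrees(np.arctan2(d[1],d[0])).round(1),"lateral",((m-f)@v*1000).round(1),"ahead-to-foot",((f-m)@u*1000).round(1))
E
```

```text
scene [[0.517, 0.11], [0.559, 0.122]] yaw 15.6 lateral 0.3 ahead-to-foot 80.8
side [[0.519, 0.109], [0.556, 0.119]] yaw 16.0 lateral -0.1 ahead-to-foot 79.0
```

Lateral offset is under 0.5 mm and the yaw is about 2° off. I push on.

Call:
step_arm:
  targets:
    - [-5, 0, 1, 0, 0.3]
    - [-7, 0, 0, 0, 0.3]
    - [-7, 0, 0, 0, 0.3]
    - [-7, 0, 0, 0, 0.3]
    - [-7, 0, 0, 0, 0.3]
    - [-7, 0, 0, 0, 0.3]
    - [-7, 0, 0, 0, 0.3]
    - [-7, 0, 0, 0, 0.3]
    - [-7, 0, 0, 0, 0.3]
    - [-7, 0, 0, 0, 0.3]
    - [-5, 0, 0, 0, 0.3]
    - [0, 0, 0, 0, 0.3]

```text
clock: 8.02
ee_pos: [0.5231, 0.1738, 0.0053]
tool_rot: [[-0.236, 0.972, 0.0], [0.972, 0.236, -0.001], [-0.001, 0.0, -1.0]]
force: [0.5, -0.3, -0.0]
finger_gap: 0.0257
```

Call:
step_arm:
  targets:
    - [-3, 0, 0, 0, 0.3]
    - [-3, 0, 0, 0, 0.3]
    - [-3, 0, 0, 0, 0.3]
    - [-3, 0, 0, 0, 0.3]
    - [-1, 0, 0, 0, 0.3]
    - [0, 0, 0, 0, 0.3]

```text
clock: 8.52
ee_pos: [0.5259, 0.1624, 0.0053]
tool_rot: [[-0.237, 0.971, 0.0], [0.971, 0.237, -0.0], [-0.0, 0.0, -1.0]]
force: [-0.6, -0.2, 0.3]
finger_gap: 0.0258
```

Call:
step_arm:
  targets:
    - [-2, 0, 0, 0, 0.3]
    - [-2, 0, 0, 0, 0.3]
    - [-2, 0, 0, 0, 0.3]
    - [-2, 0, 0, 0, 0.3]
    - [0, 0, 0, 0, 0.3]

```text
clock: 8.93
ee_pos: [0.5279, 0.1544, 0.0053]
tool_rot: [[-0.237, 0.971, 0.0], [0.971, 0.237, -0.0], [-0.0, 0.0, -1.0]]
force: [-0.1, -0.3, 0.3]
finger_gap: 0.0256
```

Call:
step_arm:
  targets:
    - [-2, 0, 0, 0, 0.3]
    - [-2, 0, 0, 0, 0.3]
    - [-2, 0, 0, 0, 0.3]
    - [0, 0, 0, 0, 0.3]

```text
clock: 9.27
ee_pos: [0.5291, 0.1495, 0.0054]
tool_rot: [[-0.238, 0.971, 0.0], [0.971, 0.238, 0.001], [0.001, 0.0, -1.0]]
force: [-1.3, 3.6, 1.5]
finger_gap: 0.0257
```

Call:
step_arm:
  targets:
    - [-2, 0, 0, 0, 0.3]
    - [-2, 0, 0, 0, 0.3]
    - [-1, 0, 0, 0, 0.3]
    - [0, 0, 0, 0, 0.3]

```text
clock: 9.6
ee_pos: [0.5299, 0.1466, 0.0054]
tool_rot: [[-0.24, 0.971, -0.001], [0.971, 0.24, 0.002], [0.002, -0.0, -1.0]]
force: [-2.8, 9.8, 3.2]
finger_gap: 0.0257
```

Contact with the foot showed up at TCP y ≈ 0.150, and the push has risen to about 10 N. I back off, lift clear, and check the plate and wedge.

Call:
step_arm:
  targets:
    - [4, 0, 0, 0, 0.3]
    - [6, 0, 0, 0, 0.3]
    - [10, 0, 0, 0, 0.3]
    - [10, 0, -20, 0, 0.15]
    - [0, 0, -35, 0, 0]
    - [0, 0, -35, 0, 0]
    - [0, 0, -35, 0, 0]
    - [0, 0, 0, 0, 0]
    - [0, 0, 0, 0, 0]

```text
clock: 10.35
ee_pos: [0.524, 0.1744, 0.1323]
tool_rot: [[-0.238, 0.971, 0.004], [0.971, 0.238, 0.002], [0.001, 0.004, -1.0]]
force: [0.7, 0.9, -0.4]
finger_gap: -0.0004
```

```bash
python3 - <<'E'
from h import *
from bench import robot
import pickle
ims=pickle.load(open("i0.pkl","rb"));pl={"scene":(215,210,370,360),"side":(250,230,395,360)};o=[]
for n,(x,y) in (("scene",(300,180)),("side",(250,190))):
    c=robot.read_camera(n); o.append(cv2.resize(c["frame"][y:y+100,x:x+130],None,fx=3,fy=3,interpolation=2))
    for q in (ims[n],c):
        x0,y0,x1,y1=pl[n];m=np.zeros((480,640),np.uint8);m[y0:y1,x0:x1]=(q["frame"].min(2)[y0:y1,x0:x1]>165)*255
        k=max(cv2.findContours(m,cv2.RETR_EXTERNAL,cv2.CHAIN_APPROX_NONE)[0],key=cv2.contourArea)
        print(n,np.round(cv2.boxPoints(cv2.minAreaRect((cast(q,k[:,0],.07)[:,:2]*1000).astype(np.float32))),1).tolist())
cv2.imwrite("pics/z4.png",np.hstack(o)[:,:,::-1])
plan(.556,.040,.09,13.7)
E
```

```text
scene [[411.29998779296875, 21.399999618530273], [471.5, -225.6999969482422], [631.5, -186.8000030517578], [571.2999877929688, 60.400001525878906]]
scene [[410.70001220703125, 21.799999237060547], [471.1000061035156, -226.5], [632.2999877929688, -187.3000030517578], [571.7999877929688, 61.0]]
side [[406.6000061035156, 19.799999237060547], [467.1000061035156, -227.5], [627.5999755859375, -188.10000610351562], [567.0999755859375, 59.099998474121094]]
side [[406.1000061035156, 20.899999618530273], [466.5, -227.8000030517578], [627.7000122070312, -188.60000610351562], [567.2999877929688, 60.099998474121094]]
t 10.45 pos [0.5227 0.1738 0.13  ] yaw 13.8 F [-0.23 -0.2  -0.76] gap -0.0 | shift [-137.9    0.5   40. ] turn 0.001
```

View pics/z4.png

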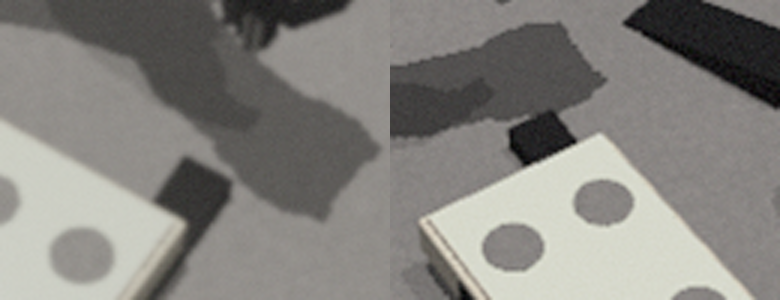

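The plate has not moved (under 1 mm), and the wedge's thick end sticks out at (185,157)–(232,180) in the scene crop. I move over the corner.

Call:
step_arm:
  targets:
    - [-20, 0, 0, 0, 0]
    - [-30, 0, 0, 0, 0]
    - [-30, 0, 0, 0, 0]
    - [-30, 0, 5, 0, 0]
    - [-27, 0, 10, 0, 0]
    - [0, 0, 15, 0, 0]
    - [0, 0, 10, 0, 0]
    - [0, 0, 8, 0, 0]
    - [0, 0, 0, 0, 0]
    - [0, 0, 0, 0, 0]

```text
clock: 11.28
ee_pos: [0.5551, 0.0414, 0.0814]
tool_rot: [[-0.239, 0.971, -0.002], [0.971, 0.239, 0.0], [0.001, -0.002, -1.0]]
force: [0.4, 0.9, 0.5]
finger_gap: -0.0001
```

```bash
python3 - <<'E'
from h import *
import pickle
c=pickle.load(open("i0.pkl","rb"))["scene"]
f=np.array([.5566,.0373]);u=np.array([.2368,-.9716]);v=np.array([.9716,.2368])
X=cast(c,[[361.7,232.3],[377.3,240]],.024)[:,:2];d=X[1]-X[0];m=X.mean(0)
print(X.round(3),np.degrees(np.arctan2(d[1],d[0])),"lat",(m-f)@v,"thick end s",(f-m)@u)
plan(.556,.040,.07,13.7)
E
```

```text
[[0.513 0.127]
 [0.552 0.138]] 16.240485566815703 lat -0.0005836643373489971 thick end s 0.0979467462588557
t 11.28 pos [0.5551 0.0414 0.0814] yaw 13.8 F [0.4  0.89 0.46] gap -0.0001 | shift [-1.6  0.6 11.4] turn 0.002
```

Call:
step_arm:
  targets:
    - [-1, 0, 3, 0, 0]
    - [0, 0, 3, 0, 0]
    - [0, 0, 2, 0, 0]
    - [0, 0, 2, 0, 0]
    - [0, 0, 1, 0, 0]
    - [0, 0, 0, 0, 0]

```text
clock: 11.78
ee_pos: [0.5559, 0.0394, 0.0712]
tool_rot: [[-0.238, 0.971, -0.0], [0.971, 0.238, -0.0], [0.0, -0.0, -1.0]]
force: [-0.2, -0.2, -0.6]
finger_gap: 0.0001
```

Call:
step_arm:
  targets:
    - [0, 0, 1, 0, 0]
    - [0, 0, 1, 0, 0]
    - [0, 0, 0, 0, 0]

```text
clock: 12.03
ee_pos: [0.5562, 0.0394, 0.0697]
tool_rot: [[-0.238, 0.971, 0.001], [0.971, 0.238, 0.0], [0.0, 0.001, -1.0]]
force: [-1.2, 0.1, 5.4]
finger_gap: -0.0002
```

Call:
step_arm:
  targets:
    - [0, 0, 1, 0, 0]
    - [0, 0, 1, 0, 0]
    - [0, 0, 0, 0, 0]
    - [0, 0, 0, 0, 0]

```text
clock: 12.37
ee_pos: [0.5564, 0.0395, 0.0692]
tool_rot: [[-0.237, 0.971, 0.002], [0.971, 0.237, 0.001], [0.001, 0.002, -1.0]]
force: [-4.9, 0.9, 24.8]
finger_gap: -0.0003
```

The corner gives only about 0.5 mm under 25 N, so the wedge carries it. I ease off a little and let it settle.

Call:
step_arm:
  targets:
    - [0, 0, -0.7, 0, 0]
    - [0, 0, 0, 0, 0]
    - [0, 0, 0, 0, 0]
    - [0, 0, 0, 0, 0]
    - [0, 0, 0, 0, 0]
    - [0, 0, 0, 0, 0]

```text
clock: 12.87
ee_pos: [0.5563, 0.0395, 0.0694]
tool_rot: [[-0.238, 0.971, 0.001], [0.971, 0.238, 0.001], [0.0, 0.001, -1.0]]
force: [-2.7, 0.5, 17.6]
finger_gap: 0.0002
```

```bash
python3 - <<'E'
from h import *
from bench import robot
import pickle
ims=pickle.load(open("i0.pkl","rb"));o=[]
for n,(x,y) in (("scene",(220,200)),("side",(250,190))):
    c=robot.read_camera(n); o.append(cv2.resize(c["frame"][y:y+170,x:x+170],None,fx=2.3,fy=2.3,interpolation=2))
cv2.imwrite("pics/z5.png",np.hstack(o)[:,:,::-1])
plan(.5566,.0373,.07,13.7)
E
```

```text
t 12.97 pos [0.5563 0.0394 0.0694] yaw 13.7 F [-3.02  0.05 17.99] gap 0.0 | shift [-2.2 -0.2 -0.6] turn 0.001
```

View pics/z5.png

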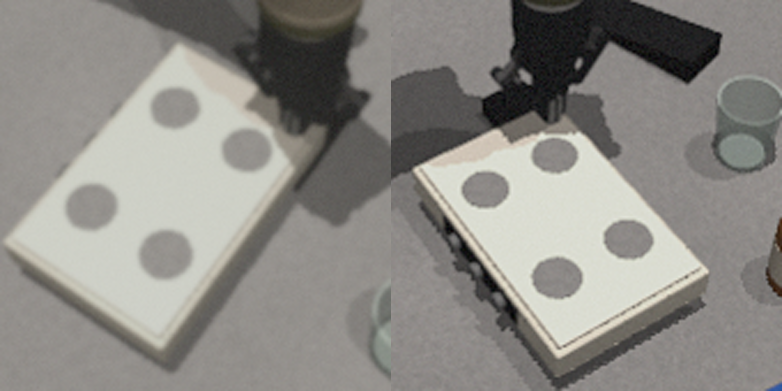

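The picture shows the fingers pressing on the far left corner, at (292,125) and (555,115) in the two crops, with the plate level and in place. The press holds steady at 18 N, so I hand the job in.

```bash
python3 -c "
from bench import robot
print(robot.job_done())"
```

```text
the job is handed in; nothing more can be done
None
```

I pushed the 120 mm wedge thin end first under the short foot and handed the job in at about 13 s, with the fingertips still pressing on that corner. The interface gives no verdict, so whether it passed is not known.

- **Wedge:** I lined it up with the open fingers straddling it, then pushed its thick end with both fingertips. The push rose from nothing to about 10 N after contact with the foot. The camera check put the wedge within 1 mm of the foot's line, about 2° off in yaw, with the foot roughly 40 mm ahead of the wedge's centre. It was never lifted.
- **Press:** 18 N at hand-in, about 2 mm from the corner point as I had located it. The corner gave only about 0.5 mm under 25 N, so the wedge carries it.
- **Plate:** Before the press it had moved less than about 1 mm. During the press I checked it only by eye: it looked level and in place.
- **Other things:** I did not measure the bystanders again. The arm never felt an unexpected contact on the way.

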